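# Mesh a beater into the hand mixer and keep it pressed home

## Task

Take the beater out of its wooden stand and fit it, stem down, into the drive socket of the hand mixer that lies upside down in its cradle: turn it until its two ears match the slot, then slide it fully home until its white disc sits on the socket, against the ejector spring. Finish while still gripping the beater and pressing it home (the spring lifts it out if you let go), and leave the jar, the bottle and the ring cutter where they are.

Things in the scene. Friction and masses are not known exactly. Their poses are not given: they have to be found in the camera images.
- beater: loose steel beater, 132 mm long, 90 g, standing stem down. Origin at the stem's lower end, z up. From below: round pilot 8 mm thick, chamfered nose (z 0-12 mm); two ears (z 12-22) along its +x and -x, out to 9 mm from the axis, 3.4 mm thick; white disc 30 mm across (z 26-30) with a red dot over each ear; stem; whisk head (z 55-132)
- beater_grip (a point): point on the beater's axis, z 92 mm, the place to grip from above: the head has four flat upright straps at its +x, -x, +y and -y, straight over z 68-116 mm, each 9 mm wide; a facing pair measures 43 mm over its outsides. Axes as the beater's
- beater_seat (a point): centre of the underside of the beater's white disc, 26 mm above the beater's lower end; axes as the beater's
- stand: fixed round wooden stand, foot 76 mm across, upright tube 35 mm across and 48 mm high; origin at the centre of its underside. The beater's stem hangs loosely in the tube (bore 24 mm), its disc on the rim; lift it over 30 mm straight up to get it out
- mixer: hand mixer, red housing, white underside, fixed upside down in a grey cradle 200 x 110 mm. Origin at the centre of the cradle's underside, x along the mixer. The white underside faces up at 104 mm height; its only socket is 45 mm along +x from the origin
- socket_mouth (a point): centre of the socket's mouth, in the top face (z 112 mm) of a steel disc 34 mm across; x along the slot, z up. Bore 10 mm, slot 5.2 x 22 mm across it, red marks at its ends. Fits either way round. The pilot enters at any angle; ears over about 0.1 rad off the slot stop on the face, 14 mm short of home. Home: the white disc on this face, beater_seat at this point
- drive (a joint): angle of the drive disc in the mixer (rad, counter-clockwise from above): the slot lies along the mixer's x at 0. It starts anywhere from -1.2 to 1.2, and is held by the stiff gearing (about 0.15 N m to turn it).
- ejector (a joint): how far the brass spring pin in the socket is pressed down (m): 0 = up, about 0.008 with the beater home; the beater's pilot meets the pin 8 mm before home. The spring pushes up with 4 N at 0 and 10 N at 0.008, and lifts the beater when it is let go.
- blue_jar: bystander: clear jar with blue lid, 45 mm across, 60 mm high, origin at the underside; leave it alone
- green_bottle: bystander: small green bottle with white cap, 31 mm across, 76 mm high, origin at the underside; leave it alone
- cutter: bystander: grey metal ring cutter, open ring, 68 mm across, 42 mm high, origin at the underside; leave it alone
Not all that is in view belongs to the job. What is shaped like the stand but pink or yellow is not meant.

How it is judged:
By the outcome, as a careful person would: the job done as asked, in the order asked, and still so for the second after the job is handed in, while the arm keeps its last pose, push and grip.
It also fails if it takes over 35 s, if anything falls off the work surface, if the arm or the gripper's body presses on something with over 40 N, if the wrist force passes 120 N, or if a joint passes its speed limit or range.

## Robot

A 6-joint arm with a two-finger parallel gripper is mounted at the origin on a cart in front of the work surface, level with it; the furniture and walls round the work are solid. World frame = base frame: x ahead of the robot, y to its left, z up, the work surface at z = 0. Lengths are in m, angles in degrees, forces in N, time in s.
With the tool pointing down it reaches from about 0.425 to 0.95 m from the base axis. Payload 14.7 kg.
Tool frame: the origin (TCP) lies at the very end of the fingers, on their centre line; the grasp point (between the pads) lies 19 mm behind it; z points along the fingers, y is the line along which they close (so a half turn about z gives the same grasp; the last joint's range is limited). The gripper opens to 85 mm and grips with 20 to 120 N. Pads are 22 mm wide; open, the fingers measure 114 mm over their backs; the gripper's body (76 mm by 85 mm) begins 54 mm behind the grasp point. The pads swing forward as they close: fully open they stand 13 mm farther back than shut.
Start: joints at [-71.883, 27.513, 91.461, -0, 61.026, -2.67], TCP at [0.231, -0.608, 0.231] pointing down, gripper open.
Joint ranges: [-157.49, 157.49], [-46.99, 117.5], [13.45, 153.17], [-89.5, 269.5], [5.16, 153.95], [-167.48, 167.48]. Speed limits (degrees/s): [108.29, 108.29, 136.94, 172.46, 172.46, 172.46].

## Interface

Orientations are given as a 3x3 rotation matrix whose columns are the frame's x, y, z axes.
In Python, from cell import * gives the robot as it stands. The module is installed in compiled form; this text tells all that it offers.
- The arm moves only by the tool step_arm, never from a script. Its argument "steps" is a list that holds one entry, the list of rows, each a list of 6 numbers: the shift along the tool's x, y, z in units of 0.75 m (1.0 is 0.75 m), then the turn, a rotation vector about the tool's x, y, z in units of 1.5 rad (1.0 is 1.5 rad). A call has 1 to 12 rows; each row is the pose to reach, as a shift and turn from the pose commanded when the call began, along the tool's axes at that moment; what a row does not reach only later rows make up. A row lasts 1/10 s, in which the tool goes at most 50 mm and 8.59 degrees, less where a joint would pass 70% of its speed; a pose out of reach is approached as far as the arm can. A call with a number of a shift or a turn outside -1 to 1 is refused whole. A call with a gripper value outside its range is refused whole. "gripper" is the closure, from -1 (fully open) to 1 (shut), so that 0 is half open, set as the call begins (left out, the last holds). The fingers move at their own pace and stop on an object; the grip force is fixed at half the most. Time passes only in rows, so rows that repeat a pose let the fingers close. It gives the time, the measured TCP pose, the force, the opening and the grip force at its end, in the units of the state.
- sense(): the state, without advancing time (a new reading comes with each control period).
- camera(name): name is "side" or "top" or "wrist"; returns the picture (400x640x3 uint8, red, green, blue); there is no depth.
- calibration(name): a dict with "intrinsics" (3x3 intrinsics, pixels), "dist_coeffs" ([k1, k2, p1, p2, k3] as OpenCV has them; the pictures are not rectified), "pose" (4x4, takes a point from camera to world coordinates). Camera axes: x right, y down, z forward; pixel columns grow to the right and rows downward; lengths in m; the calibration is good to about 2 mm. A picture is of the moment at which its call begins: read the wrist's pose just before it. calibration takes no time and is no camera call; for the wrist camera it gives the pose at the moment of the call.
- hand_in(): hands the job in; it is judged then, once.
The state is a dict: "time_s": time; "joint_pos": joint angles; "qd": joint speeds; "joint_torque": joint torques, N m; "tcp_pos": TCP position; "tcp_rot": TCP orientation; "ft_force": force on the tool from outside, world axes, zero at the start; "ft_torque": the same for the moment, N m; "gripper_width": finger opening in m; "gripper_force": force on a finger pad.
Only numpy, scipy, OpenCV 4.12 (cv2) and the standard library are available. Lean on these libraries where they do the work, as an engineer would, in place of code of your own. Each camera call takes 0.05 s, during which the arm holds its last target. There are 200 camera calls.

## Working session

There is one attempt and no reset: what is moved stays moved. The work goes in short steps, Python scripts to look and compute and a tool call to move; the robot and the scene stay as the last step left them, time stands still between calls to the robot, and variables do not carry over. Pictures are saved under pics/ and viewed, at most 10 in all, crops included, and the job is handed in when it is done.

Besides the shell and the picture viewer there is one more tool, called as name(argument=value, ...) on one line, values as JSON. step_arm: Moves the arm, as the interface text tells. Shifts and turns lie within -1 to 1; 1 stands for 0.75 m of shift or 1.5 rad of turn. Its arguments: {"type":"object","properties":{"steps":{"type":"array","items":{"type":"array","items":{"type":"array","items":{"type":"number"}}}},"gripper":{"type":"number"}},"required":["steps"]}

```bash
mkdir -p pics
cat > h.py <<'E'
from cell import *
import numpy as np, cv2
def save(n,f):
    im=camera(n); cv2.imwrite('pics/'+f,im[:,:,::-1]); return im
def ray(c,u,v):
    p=cv2.undistortPoints(np.array([[[u,v]]],float),np.array(c["intrinsics"]),np.array(c["dist_coeffs"],float))[0,0]
    T=np.array(c["pose"]); return T[:3,3],T[:3,:3]@np.array([p[0],p[1],1])
def at(c,u,v,z):
    o,d=ray(c,u,v); return o+d*(z-o[2])/d[2]
def proj(c,P):
    T=np.linalg.inv(np.array(c["pose"])); r=cv2.Rodrigues(T[:3,:3])[0]
    return cv2.projectPoints(np.atleast_2d(np.array(P,float)),r,T[:3,3],np.array(c["intrinsics"]),np.array(c["dist_coeffs"],float))[0][:,0]
E
python3 - <<'E'
from h import *
for n in("side","top"):
    save(n,n+'1.png'); print(n,np.round(calibration(n)["pose"],3).tolist())
s=sense();print(s["tcp_rot"],s["time_s"],s["gripper_width"])
print(np.round(calibration("wrist")["pose"],3))
E
```

```text
side [[-0.954, -0.113, 0.276, 0.33], [-0.298, 0.415, -0.86, 0.864], [-0.018, -0.903, -0.43, 0.514], [0.0, 0.0, 0.0, 1.0]]
top [[-0.018, -0.987, 0.158, 0.411], [-1.0, 0.017, -0.006, 0.008], [0.003, -0.158, -0.987, 1.332], [0.0, 0.0, 0.0, 1.0]]
[[ 9.34890291e-01  3.54936658e-01 -3.35148547e-04]
 [ 3.54936813e-01 -9.34889727e-01  1.02859621e-03]
 [ 5.17595692e-05 -1.08058117e-03 -9.99999415e-01]] 0.1 0.08543010602929162
[[ 0.355 -0.889 -0.288  0.304]
 [-0.935 -0.338 -0.108 -0.58 ]
 [-0.001  0.307 -0.952  0.373]
 [ 0.     0.     0.     1.   ]]
```

View pics/top1.png

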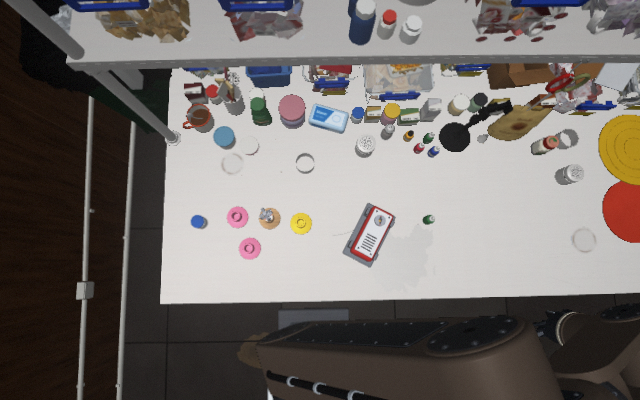

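View pics/side1.png

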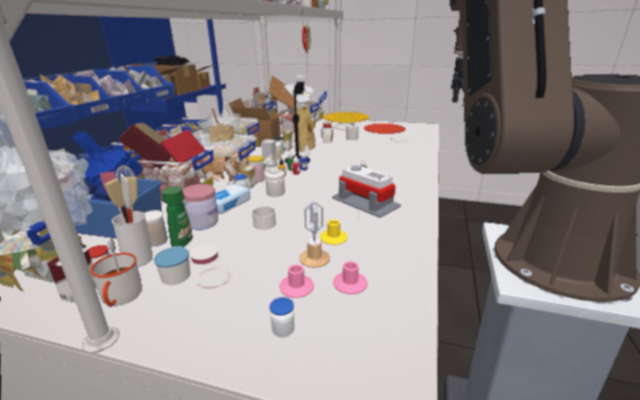

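The top picture shows the stand and beater at about (269,217), the mixer at (370,235) with its socket near (379,221), and the jar at (198,222). The bottle is at (428,219), the ring cutter at (305,163), and pink and yellow decoys stand around the stand.

Run:
```python
from h import *
im=cv2.imread('pics/top1.png')
a=cv2.resize(im[190:265,225:415],None,fx=4.2,fy=4.2,interpolation=cv2.INTER_CUBIC)
im=cv2.imread('pics/side1.png')
b=cv2.resize(im[155:275,280:410],None,fx=2.2,fy=2.2,interpolation=cv2.INTER_CUBIC)
c=np.zeros((a.shape[0]+b.shape[0],a.shape[1],3),np.uint8);c[:a.shape[0]]=a;c[a.shape[0]:,:b.shape[1]]=b
cv2.imwrite('pics/c1.png',c);print(c.shape)
```

```text
(579, 798, 3)
```

View pics/c1.png

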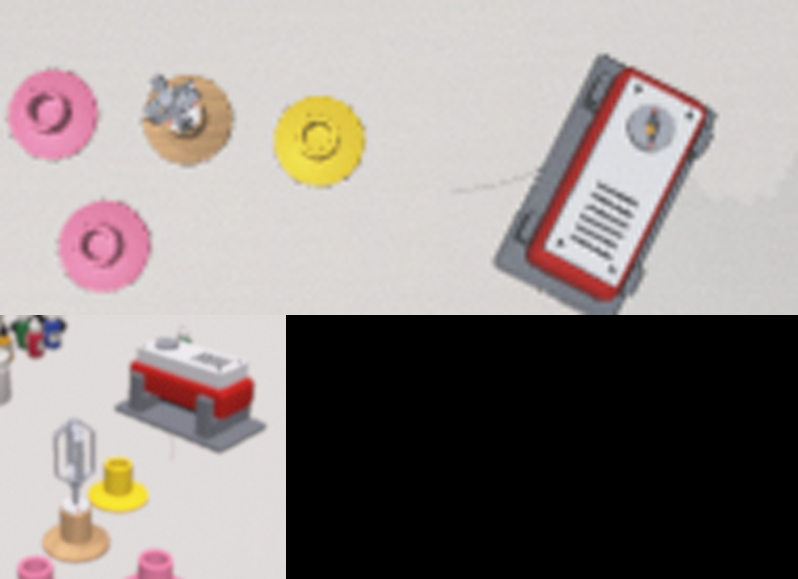

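The crop shows the stand foot's centre at full-image (269.8,218.6), the beater's head at about (265.5,213.8) and the socket at (380,220.7). Its red marks run roughly up and down in the picture.

Run:
```python
from h import *
c=calibration("top")
for n,u,v,z in(("foot",269.8,218.6,.006),("head",265.5,213.8,.154),("socket",380,220.7,.112),("jar",198,222,.05),("bottle",428,219,.07),("yel",301,223,.01)):
    p=at(c,u,v,z);print(n,p.round(4),np.hypot(p[0],p[1]).round(3))
f=at(c,269.8,218.6,.006);s=sense();R=np.array(s["tcp_rot"]);t=np.array(s["tcp_pos"]);print(t)
W=np.linalg.inv(np.block([[R,t[:,None]],[0,0,0,1]]))@calibration("wrist")["pose"];print(W.round(4));print(calibration("wrist")["intrinsics"])
```

```text
foot [0.5574 0.1487 0.006 ] 0.577
head [0.5563 0.1464 0.154 ] 0.575
socket [ 0.5325 -0.2173  0.112 ] 0.575
jar [0.5452 0.3872 0.05  ] 0.669
bottle [ 0.5394 -0.3861  0.07  ] 0.663
yel [0.5396 0.0396 0.01  ] 0.541
[ 0.23059925 -0.60734283  0.23073192]
[[ 4.000e-04 -9.516e-01 -3.072e-01  7.790e-02]
 [ 1.000e+00  4.000e-04 -1.000e-04  1.000e-04]
 [ 2.000e-04 -3.072e-01  9.516e-01 -1.424e-01]
 [ 0.000e+00  0.000e+00  0.000e+00  1.000e+00]]
[[280.23211306   0.         318.54528089]
 [  0.         280.23211306 195.82386482]
 [  0.           0.           1.        ]]
```

step_arm(steps=[[[0.561, -0.343, 0.067, 0, 0, 0], [0.561, -0.343, 0.067, 0, 0, 0], [0.561, -0.343, 0.067, 0, 0, 0], [0.561, -0.343, 0.067, 0, 0, 0], [0.561, -0.343, 0.067, 0, 0, 0], [0.561, -0.343, 0.067, 0, 0, 0], [0.561, -0.343, 0.067, 0, 0, 0], [0.561, -0.343, 0.067, 0, 0, 0], [0.561, -0.343, 0.067, 0, 0, 0], [0.561, -0.343, 0.067, 0, 0, 0], [0.561, -0.343, 0.067, 0, 0, 0], [0.561, -0.343, 0.067, 0, 0, 0]]], gripper=-1)

```text
time_s: 1.3
tcp_pos: [0.533, -0.2168, 0.1806]
tcp_rot: [[0.934, 0.357, -0.001], [0.357, -0.934, 0.0], [-0.001, -0.001, -1.0]]
ft_force: [-0.5, -0.4, 0.1]
gripper_width: 0.0856
gripper_force: 0.0
```

Run:
```python
from h import *
s=sense();c=calibration("wrist");np.save('c2.npy',c,allow_pickle=True)
im=save("wrist",'w2.png');print(s["tcp_pos"],s["joint_pos"],s["qd"],s["time_s"])
u,v=proj(c,[.5325,-.2173,.112])[0];print(u,v)
u=int(u);v=int(v);x0=u-66;y0=v-50;print(x0,y0)
cv2.imwrite('pics/w2c.png',cv2.resize(im[y0:y0+100,x0:x0+132,::-1],None,fx=6,fy=6,interpolation=cv2.INTER_CUBIC))
```

```text
[ 0.53300554 -0.21676185  0.18060624] [-2.51439320e+01  2.48773245e+01  1.04397347e+02 -1.02553236e-02
  5.07756315e+01  4.39305084e+01] [-2.51874848 -0.50147708  0.41718247 -0.30057659 -0.03024201 -0.54805247] 1.3
318.82080711833015 208.18620961243815
252 158
```

View pics/w2c.png

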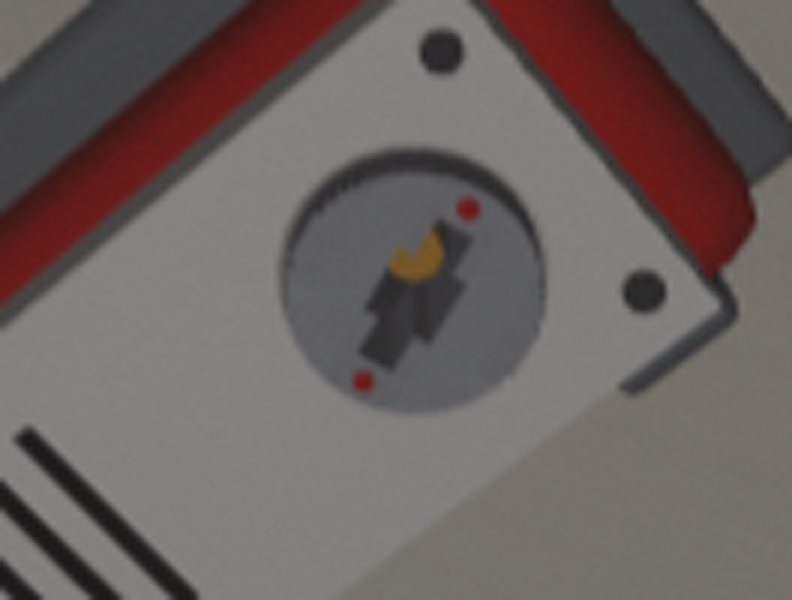

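The crop shows the socket with its red marks at crop (468,209) and (363,382).

Run:
```python
from h import *
c=np.load('c2.npy',allow_pickle=True).item()
P=[at(c,(x+.5)/6-.5+252,(y+.5)/6-.5+158,.112) for x,y in((468,209),(363,382))]
d=P[0]-P[1];print(P,(P[0]+P[1])/2,np.linalg.norm(d),np.degrees(np.arctan2(d[1],d[0])))
s=sense();print(s["tcp_pos"],s["qd"][0]);R=np.array(s["tcp_rot"])
print(R.T@(np.array([.557,.148,.24])-s["tcp_pos"])/.75)
```

```text
[array([ 0.54791062, -0.22047747,  0.112     ]), array([ 0.51992613, -0.21623612,  0.112     ])] [ 0.53391837 -0.2183568   0.112     ] 0.028304072007615866 -8.61819333343857
[ 0.532483   -0.21768823  0.18076739] -1.702698080349456
[ 0.20401249 -0.44406252 -0.07894153]
```

step_arm(steps=[[[0.204, -0.444, -0.079, 0, 0, 0], [0.204, -0.444, -0.079, 0, 0, 0], [0.204, -0.444, -0.079, 0, 0, 0], [0.204, -0.444, -0.079, 0, 0, 0], [0.204, -0.444, -0.079, 0, 0, 0], [0.204, -0.444, -0.079, 0, 0, 0], [0.204, -0.444, -0.079, 0, 0, 0], [0.204, -0.444, -0.079, 0, 0, 0], [0.204, -0.444, -0.079, 0, 0, 0], [0.204, -0.444, -0.079, 0, 0, 0], [0.204, -0.444, -0.079, 0, 0, 0]]])

```text
time_s: 2.45
tcp_pos: [0.5575, 0.146, 0.2401]
tcp_rot: [[0.936, 0.353, -0.0], [0.353, -0.936, -0.0], [-0.001, 0.0, -1.0]]
ft_force: [0.3, -1.3, -0.7]
gripper_width: 0.0855
gripper_force: 0.0
```

Run:
```python
from h import *
s=sense();c=calibration("wrist");np.save('c3.npy',c,allow_pickle=True)
im=save("wrist",'w3.png');print(s["tcp_pos"],s["joint_pos"],s["time_s"])
print(proj(c,[[.557,.148,.154],[.557,.148,.048]]))
u,v=proj(c,[.557,.148,.13])[0]
u=int(u);v=int(v);x0=u-66;y0=v-50;print(x0,y0)
cv2.imwrite('pics/w3c.png',cv2.resize(im[y0:y0+100,x0:x0+132,::-1],None,fx=6,fy=6,interpolation=cv2.INTER_CUBIC))
```

```text
[0.55752239 0.1460365  0.24011731] [ 1.16742960e+01  2.11221491e+01  1.00756633e+02 -1.77806937e-02
  5.81530012e+01  8.09953819e+01] 2.45
[[316.0114996  200.13913317]
 [316.75958715 172.15413863]]
250 141
```

View pics/w3c.png

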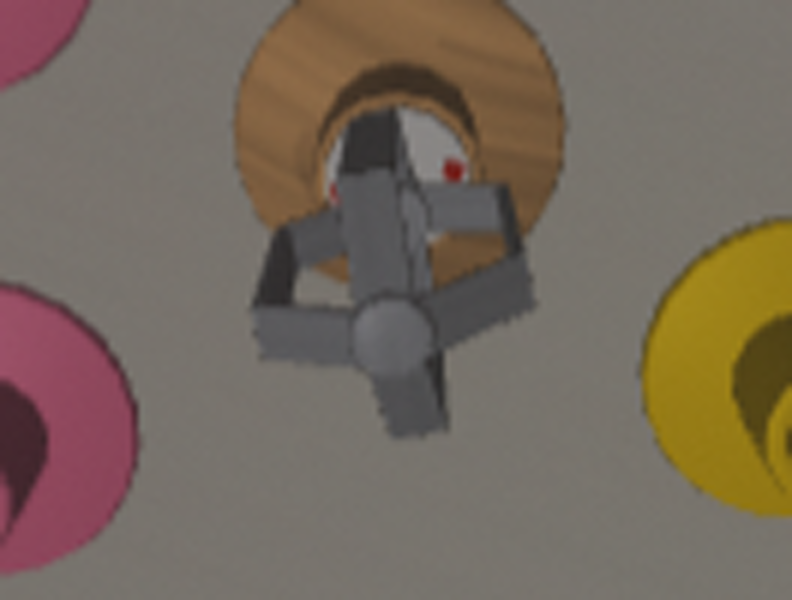

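The crop shows the hub at (393,337), strap tops at left (257,333), right (528,283), far (370,178) and near (420,437), and red dots at (334,192) and (453,170). So the ears lie along the left-right strap pair.

Run:
```python
from h import *
c=np.load('c3.npy',allow_pickle=True).item()
f=lambda x,y,z:at(c,(x+.5)/6-.5+250,(y+.5)/6-.5+141,z)
print("hub",f(393,337,.154))
def pr(n,a,b):
    d=a-b;print(n,(a+b)/2,np.linalg.norm(d),np.degrees(np.arctan2(d[1],d[0])))
pr("x",f(257,333,.138),f(528,283,.138));pr("y",f(370,178,.138),f(420,437,.138));pr("dots",f(334,192,.052),f(453,170,.052))
print("foot",f(400,130,.006))
```

```text
hub [0.5595939  0.14982278 0.154     ]
x [0.55889274 0.14995    0.138     ] 0.042028923431401646 121.62884375571457
y [0.55871055 0.14926865 0.138     ] 0.041922810524520786 30.97576930846132
dots [0.55880982 0.15073096 0.052     ] 0.024336150185921886 121.39886093554504
foot [0.56042203 0.15029954 0.006     ]
```

step_arm(steps=[[[0.0033, -0.0013, 0.07, 0, 0, -0.1245], [0.0033, -0.0013, 0.07, 0, 0, -0.1245], [0.0033, -0.0013, 0.07, 0, 0, -0.1245], [0.0033, -0.0013, 0.07, 0, 0, -0.1245], [0.0033, -0.0013, 0.07, 0, 0, -0.1245], [0.0033, -0.0013, 0.07, 0, 0, -0.1245], [0.0033, -0.0013, 0.07, 0, 0, -0.1245]]])

```text
time_s: 3.2
tcp_pos: [0.5599, 0.1495, 0.1884]
tcp_rot: [[0.853, 0.522, 0.001], [0.522, -0.853, 0.0], [0.001, 0.0, -1.0]]
ft_force: [0.8, 0.8, 0.2]
gripper_width: 0.0854
gripper_force: 0.0
```

Run:
```python
from h import *
s=sense();R=np.array(s["tcp_rot"]);print(s["tcp_pos"],s["qd"],np.degrees(np.arctan2(R[1,1],R[0,1])))
print(R.T@(np.array([.559,.1498,.095])-s["tcp_pos"])/.75)
```

```text
[0.55989513 0.14954509 0.18840062] [ 0.11147052  0.11933634  0.20341491 -0.08303851 -0.00732396 -0.17938769] -58.54471559308207
[-0.00096137 -0.00095396  0.12453298]
```

Aligned, so I descend and then close.

step_arm(steps=[[[-0.001, -0.001, 0.03, 0, 0, 0], [-0.001, -0.001, 0.06, 0, 0, 0], [-0.001, -0.001, 0.09, 0, 0, 0], [-0.001, -0.001, 0.11, 0, 0, 0], [-0.001, -0.001, 0.1245, 0, 0, 0], [-0.001, -0.001, 0.1245, 0, 0, 0], [-0.001, -0.001, 0.1245, 0, 0, 0], [-0.001, -0.001, 0.1245, 0, 0, 0]]])

```text
time_s: 4.0
tcp_pos: [0.5592, 0.1499, 0.0953]
tcp_rot: [[0.853, 0.522, 0.001], [0.522, -0.853, 0.0], [0.001, 0.0, -1.0]]
ft_force: [-0.6, 0.5, -0.0]
gripper_width: 0.0855
gripper_force: 0.0
```

step_arm(steps=[[[0, 0, 0, 0, 0, 0], [0, 0, 0, 0, 0, 0], [0, 0, 0, 0, 0, 0], [0, 0, 0, 0, 0, 0], [0, 0, 0, 0, 0, 0], [0, 0, 0, 0, 0, 0], [0, 0, 0, 0, 0, 0], [0, 0, 0, 0, 0, 0], [0, 0, 0, 0, 0, 0], [0, 0, 0, 0, 0, 0], [0, 0, 0, 0, 0, 0], [0, 0, 0, 0, 0, 0]]], gripper=1)

```text
time_s: 5.2
tcp_pos: [0.5588, 0.1498, 0.095]
tcp_rot: [[0.853, 0.522, 0.001], [0.522, -0.853, 0.0], [0.001, 0.0, -1.0]]
ft_force: [-0.9, -0.7, 7.4]
gripper_width: 0.0414
gripper_force: 59.9
```

step_arm(steps=[[[0, 0, -0.015, 0, 0, 0], [0, 0, -0.04, 0, 0, 0], [0, 0, -0.08, 0, 0, 0], [0, 0, -0.12, 0, 0, 0], [0, 0, -0.153, 0, 0, 0], [0, 0, -0.153, 0, 0, 0], [0, 0, -0.153, 0, 0, 0]]])

```text
time_s: 5.9
tcp_pos: [0.5587, 0.1498, 0.2099]
tcp_rot: [[0.853, 0.522, 0.001], [0.522, -0.853, 0.0], [0.001, 0.0, -1.0]]
ft_force: [0.3, -0.4, -0.9]
gripper_width: 0.0418
gripper_force: 60.7
```

Run:
```python
from h import *
from scipy.spatial.transform import Rotation as Ro
s=sense();R=np.array(s["tcp_rot"]);print(s["tcp_pos"],s["gripper_width"],s["ft_force"])
c=calibration("wrist");np.save('c4.npy',c,allow_pickle=True)
im=save("wrist","w4.png")
print(R.T@(np.array([.5335,-.218,.225])-s["tcp_pos"])/.75)
cv2.imwrite('pics/w4c.png',cv2.resize(im[140:300,210:420,::-1],None,fx=3.7,fy=3.7,interpolation=cv2.INTER_CUBIC))
```

```text
[0.5587079  0.14984863 0.2099375 ] 0.04182921704184793 [ 0.32931205 -0.42520387 -0.93626003]
[-0.28480845  0.40070224 -0.020264  ]
```

View pics/w4c.png

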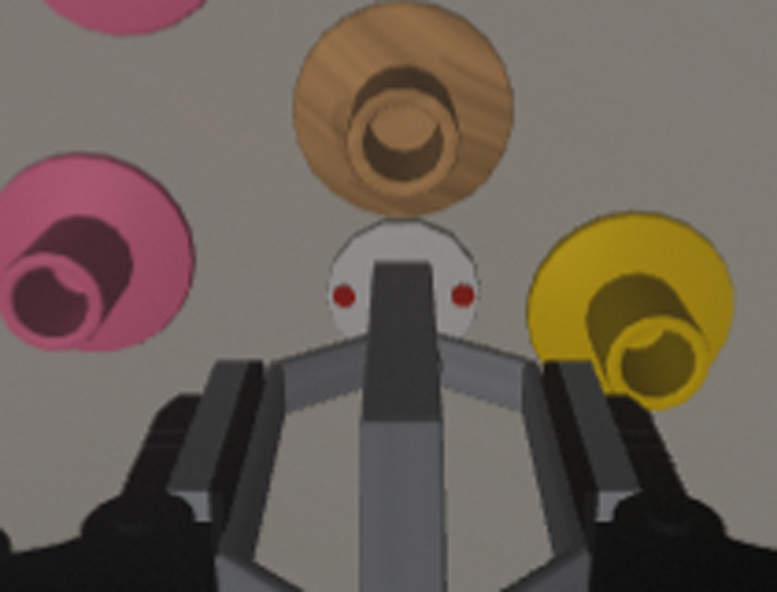

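The crop shows the beater held upright and clear of the stand, with its dots at crop (344,296) and (462,295).

step_arm(steps=[[[-0.285, 0.401, -0.02, 0, 0, -0.581], [-0.285, 0.401, -0.02, 0, 0, -0.581], [-0.285, 0.401, -0.02, 0, 0, -0.581], [-0.285, 0.401, -0.02, 0, 0, -0.581], [-0.285, 0.401, -0.02, 0, 0, -0.581], [-0.285, 0.401, -0.02, 0, 0, -0.581], [-0.285, 0.401, -0.02, 0, 0, -0.581], [-0.285, 0.401, -0.02, 0, 0, -0.581], [-0.285, 0.401, -0.02, 0, 0, -0.581], [-0.285, 0.401, -0.02, 0, 0, -0.581], [-0.285, 0.401, -0.02, 0, 0, -0.581], [-0.285, 0.401, -0.02, 0, 0, -0.581]]])

```text
time_s: 7.15
tcp_pos: [0.5332, -0.2168, 0.2237]
tcp_rot: [[0.148, 0.989, -0.001], [0.989, -0.148, 0.001], [0.001, -0.001, -1.0]]
ft_force: [0.3, -0.2, -0.5]
gripper_width: 0.0418
gripper_force: 60.7
```

step_arm(steps=[[[0, 0, 0, 0, 0, 0], [0, 0, 0, 0, 0, 0], [0, 0, 0, 0, 0, 0]]])

```text
time_s: 7.45
tcp_pos: [0.5335, -0.2177, 0.2242]
tcp_rot: [[0.148, 0.989, 0.0], [0.989, -0.148, -0.0], [-0.0, 0.0, -1.0]]
ft_force: [0.6, -0.4, -0.7]
gripper_width: 0.0416
gripper_force: 60.7
```

Run:
```python
from h import *
s=sense();R=np.array(s["tcp_rot"]);t=np.array(s["tcp_pos"]);print(t,s["gripper_width"],s["ft_force"],np.degrees(np.arctan2(R[1,1],R[0,1])),s["joint_pos"])
c=calibration("wrist");np.save('c5.npy',c,allow_pickle=True);im=save("wrist","w5.png")
# held dots in tool frame, from picture 4
c4=np.load('c4.npy',allow_pickle=True).item();t4=np.array([.5587,.1498,.2099]);R4=np.array([[.853,.522,0.001],[.522,-.853,0],[.001,0,-1]])
for h in(.043,.040):
  D=[R4.T@(at(c4,(x+.5)/3.7-.5+210,(y+.5)/3.7-.5+140,.2099-h)-t4) for x,y in((344,296),(462,295))];print(np.round(D,4),np.round((D[0]+D[1])/2,4))
u,v=proj(c,[.5335,-.218,.112])[0];x0=int(u)-66;y0=int(v)-50;print(u,v,x0,y0)
cv2.imwrite('pics/w5c.png',cv2.resize(im[y0:y0+100,x0:x0+132,::-1],None,fx=6,fy=6,interpolation=cv2.INTER_CUBIC))
print(R.T@(np.array([.5335,-.218,.159])-t)/.75)
```

```text
[ 0.53350527 -0.21774947  0.2242173 ] 0.04164145553546292 [ 0.59145898 -0.44335761 -0.70499549] -8.530710467419768 [-2.52170175e+01  2.20508245e+01  1.01814405e+02  1.47414175e-04
  5.61320309e+01 -1.66863891e+01]
[[ 0.0002 -0.0114  0.043 ]
 [ 0.0004  0.0114  0.043 ]] [ 0.0003 -0.      0.043 ]
[[ 0.0015 -0.0112  0.04  ]
 [ 0.0017  0.0112  0.04  ]] [ 0.0016 -0.      0.04  ]
319.1826573856665 192.1331794409674 253 142
[-3.30368420e-04  3.85684544e-05  8.69564089e-02]
```

View pics/w5c.png

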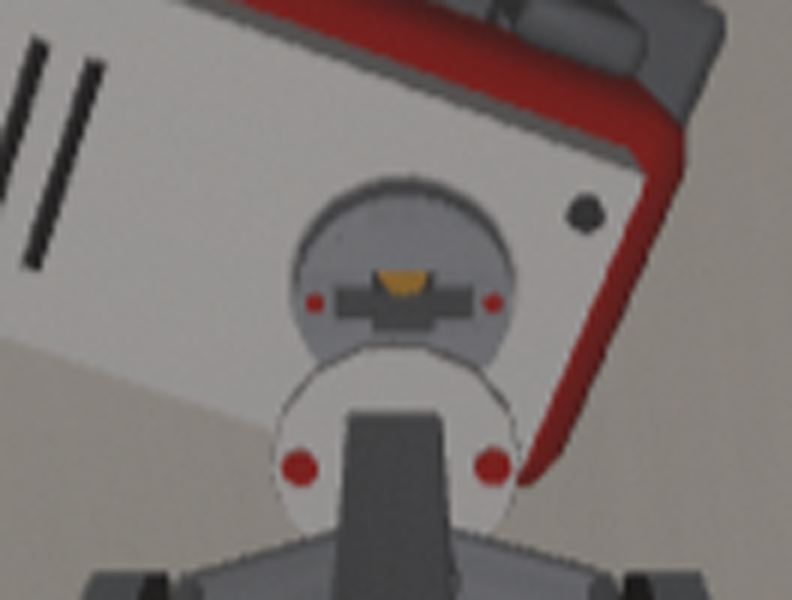

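The crop shows the slot marks at (315,303) and (493,303) and the beater's dots at (300,468) and (493,467). The angle matches, and a small sideways offset remains.

Run:
```python
from h import *
c=np.load('c5.npy',allow_pickle=True).item()
s=sense();R=np.array(s["tcp_rot"]);t=np.array(s["tcp_pos"])
f=lambda x,y,z:R.T@(at(c,(x+.5)/6-.5+253,(y+.5)/6-.5+142,z)-t)
for n,a,b,z in(("sock",(315,303),(493,303),.112),("dots",(300,468),(493,467),t[2]-.043)):
    A,B=f(*a,z),f(*b,z);print(n,((A+B)/2).round(4),np.linalg.norm(A-B).round(4),np.degrees(np.arctan2(*(B-A)[:2])).round(2))
```

```text
sock [-1.000e-04  7.000e-04  1.122e-01] 0.0282 0.04
dots [ 0.0007 -0.0005  0.043 ] 0.023 0.37
```

step_arm(steps=[[[-0.0007, 0.0012, 0.02, 0, 0, 0], [-0.0007, 0.0012, 0.035, 0, 0, 0], [-0.0007, 0.0012, 0.045, 0, 0, 0], [-0.0007, 0.0012, 0.05, 0, 0, 0], [-0.0007, 0.0012, 0.052, 0, 0, 0], [-0.0007, 0.0012, 0.054, 0, 0, 0], [-0.0007, 0.0012, 0.056, 0, 0, 0], [-0.0007, 0.0012, 0.058, 0, 0, 0], [-0.0007, 0.0012, 0.058, 0, 0, 0], [-0.0007, 0.0012, 0.058, 0, 0, 0]]])

```text
time_s: 8.5
tcp_pos: [0.5342, -0.219, 0.1808]
tcp_rot: [[0.149, 0.989, 0.0], [0.989, -0.149, -0.0], [-0.0, 0.0, -1.0]]
ft_force: [0.1, 0.1, -1.5]
gripper_width: 0.0415
gripper_force: 60.7
```

step_arm(steps=[[[0, 0, 0.003, 0, 0, 0], [0, 0, 0.006, 0, 0, 0], [0, 0, 0.009, 0, 0, 0], [0, 0, 0.011, 0, 0, 0], [0, 0, 0.013, 0, 0, 0], [0, 0, 0.013, 0, 0, 0], [0, 0, 0.013, 0, 0, 0]]])

```text
time_s: 9.2
tcp_pos: [0.5342, -0.2189, 0.1709]
tcp_rot: [[0.149, 0.989, -0.0], [0.989, -0.149, 0.0], [0.0, -0.0, -1.0]]
ft_force: [0.7, -0.1, -0.7]
gripper_width: 0.0416
gripper_force: 60.7
```

step_arm(steps=[[[0, 0, 0.003, 0, 0, 0], [0, 0, 0.006, 0, 0, 0], [0, 0, 0.009, 0, 0, 0], [0, 0, 0.012, 0, 0, 0], [0, 0, 0.012, 0, 0, 0], [0, 0, 0.012, 0, 0, 0]]])

```text
time_s: 9.8
tcp_pos: [0.5343, -0.2191, 0.1621]
tcp_rot: [[0.149, 0.989, 0.0], [0.989, -0.149, -0.0], [-0.0, 0.0, -1.0]]
ft_force: [-1.0, 1.0, 6.7]
gripper_width: 0.0419
gripper_force: 61.5
```

step_arm(steps=[[[0, 0, 0.002, 0, 0, 0], [0, 0, 0.003, 0, 0, 0], [0, 0, 0.004, 0, 0, 0], [0, 0, 0.005, 0, 0, 0], [0, 0, 0.005, 0, 0, 0], [0, 0, 0.005, 0, 0, 0]]])

```text
time_s: 10.4
tcp_pos: [0.5344, -0.2191, 0.1589]
tcp_rot: [[0.149, 0.989, 0.001], [0.989, -0.149, -0.0], [-0.0, 0.001, -1.0]]
ft_force: [-3.1, 0.8, 14.6]
gripper_width: 0.0416
gripper_force: 62.3
```

step_arm(steps=[[[0, 0, 0.0005, 0, 0, 0], [0, 0, 0.001, 0, 0, 0], [0, 0, 0.001, 0, 0, 0], [0, 0, 0.001, 0, 0, 0]]])

```text
time_s: 10.8
tcp_pos: [0.5345, -0.2191, 0.1588]
tcp_rot: [[0.149, 0.989, 0.001], [0.989, -0.149, -0.001], [-0.0, 0.001, -1.0]]
ft_force: [-6.3, 3.7, 25.6]
gripper_width: 0.0417
gripper_force: 63.8
```

Run:
```python
from h import *
s=sense();print(s["tcp_pos"],s["ft_force"],s["ft_torque"],s["gripper_width"])
im=save("wrist","w6.png");im2=save("side","s6.png")
a=cv2.resize(im[130:260,220:420,::-1],None,fx=3,fy=3,interpolation=cv2.INTER_CUBIC)
cv2.imwrite('pics/f6.png',a)
```

```text
[ 0.53446811 -0.21911722  0.15880603] [-6.26418758  3.72943147 25.58565805] [0.48949954 1.36108572 0.00759635] 0.04169941942496689
```

View pics/f6.png

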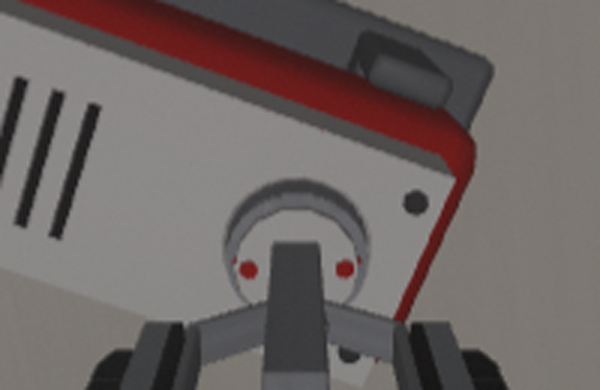

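The force rises sharply with no further travel at the predicted home height (TCP 0.159). The picture shows the white disc on the socket with its dots at (249,270) and (345,270) over the marks. The beater is home, so I hand in.

```bash
python3 -c "
from cell import *
print(hand_in())"
```

```text
the job is handed in; nothing more can be done
None
```

I fitted the beater fully home in the mixer's socket and handed the job in at about 11 s, still gripping it and pressing it against the spring with about 25 N; the jar, bottle and ring cutter were not touched.

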